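Check a charge of mill balls on a spring-pan gauge

ROBOT

A 6-joint arm with a two-finger parallel gripper is mounted at the origin on a cart in front of the work surface, level with it; the furniture and walls round the work are solid. World frame = base frame: x ahead of the robot, y to its left, z up, the work surface at z = 0. Lengths are in m, angles in rad, forces in N, time in s.
With the tool pointing down it reaches from about 0.275 to 0.825 m from the base axis. Payload 5.2 kg.
Tool frame: the origin (TCP) lies between the finger pads; the fingertips stand finger_overhang ahead of it and the grasp point (between the pads) lies 6 mm ahead of it (finger_overhang is the distance from the TCP to the fingertips, in m); z points along the fingers, y is the line along which they close (so a half turn about z gives the same grasp; the last joint's range is limited). The gripper opens to 93 mm and grips with 3 to 60 N. Pads are 15 mm wide; open, the fingers measure 128 mm over their backs; the gripper's body (75 mm by 188 mm) begins 65 mm behind the grasp point.
Start: joints at [0.976, 0.259, 1.535, -0, 1.348, -0.203], TCP at [0.21, 0.508, 0.244] pointing down, gripper open.
Joint ranges: [-3.14, 3.14], [-0.91, 2.08], [0.19, 2.58], [-1.22, 4.36], [0.22, 2.71], [-3.12, 3.12]. Speed limits (rad/s): [2.57, 2.57, 3.14, 3.14, 3.14, 3.14].

INTERFACE

Orientations are given as a rotation vector (axis times angle).
In Python, from rig import read_state, snapshot, camera_model, hand_in, finger_overhang gives the robot as it stands.
- The arm moves only by the shell command python3 -m pendant 'ROWS'. ROWS is JSON, a list of rows, each a list of 5 numbers: the shift along the tool's x, y, z in mm, then the turn about the tool's z in degrees, then the finger opening in mm, from 0 to 93. In form: [[tx, ty, tz, spin, gripper], ...]. A call has 1 to 12 rows; each row shifts and turns the commanded pose from where the row before left it, along the tool's axes as they then stand; what a row does not reach is not made up. A row lasts 1/8 s, in which the tool goes at most 62.5 mm and 10.7 degrees, less where a joint would pass 70% of its speed; a pose out of reach is approached as far as the arm can. A call is refused whole if a number of a shift passes 62.5 or a number of a turn 10.7, either way. A call with a gripper value outside its range is refused whole. The fingers move at their own pace and stop on an object; the grip force is fixed at half the most. Time passes only in rows, so rows that do not move let the fingers close. It gives the time, the measured TCP pose, the force, the opening and the grip force at its end, in the units of the state.
- read_state(): the state, without advancing time (a new reading comes with each control period).
- snapshot(name): name is "side" or "top"; returns (picture, depth): 384x512x3 uint8, red, green, blue; 384x512 float32, m along the optical axis (not along the pixel's ray), 0 where there is no reading.
- camera_model(name): a dict with "intrinsics" (3x3 intrinsics, pixels), "extrinsics" (4x4, takes a point from camera to world coordinates). Camera axes: x right, y up, looking along -z (the intrinsics and any distortion apply to the point x, -y, -z); pixel columns grow to the right and rows downward; lengths in m; the calibration is good to about 2 mm. A picture is of the moment at which its call begins. camera_model takes no time and is no camera call.
- hand_in(): hands the job in; it is judged then, once.
The state is a dict: "time": time; "qpos": joint angles; "qd": joint speeds; "tau": joint torques, N m; "ee_pos": TCP position; "orientation": TCP orientation; "wrist_force": force on the tool from outside, world axes, zero at the start; "torque": the same for the moment, N m; "opening": finger opening in m; "gripper_force": force on a finger pad.
Only numpy, scipy, OpenCV 4.12 (cv2) and the standard library are available. Lean on these libraries where they do the work, as an engineer would, in place of code of your own. Each camera call takes 0.05 s, during which the arm holds its last target. There are 200 camera calls.

TASK

Check the charge of steel balls: slide the gauge's gate fully open, pour all seven balls from the scoop into the spring-hung pan so that their weight brings it down onto its stop, then slide the gate fully closed again over them. Set the scoop, emptied, back down level on the worktop and let go of everything. Do not spill a ball, and leave the beaker, the small bottle and the tape roll where they stand.

Things in the scene. Friction and masses are not known exactly. Their poses are not given: they have to be found in the camera images.
- gauge: Charge gauge: grey and aluminium frame fixed to the worktop, x +-75 mm, y -75 to +185 mm, 96 mm high. Origin on the worktop straight below the pan's centre, z up. Its deck, top 82 mm high, has a 106 x 106 mm opening over the origin. Two rails along x = +-70 mm (tops 96 mm high) run the full length and carry the gate; a 94 mm high end stop stands at y = -69 mm, beside the opening.
- opening (a point): Centre of the square opening in the gauge's deck, at the deck's top face, 82 mm above the worktop.
- pan (a joint): Drop (m) of the open square steel pan hung on springs under the opening: 0 = up, 0.018 = down on the hard stop (four studs). It sinks smoothly as balls are added; about six of the seven balls bring it to the stop. The pan is 116 x 116 x 36 mm outside, walls and floor 3 mm; its rim is 2 mm below the deck's underside when up, 20 mm when down.
- pan_floor (a point): Centre of the upper face of the pan's floor; moves down with the pan (41 mm above the worktop when up, 23 mm when down).
- gate (a joint): Slide of the flat aluminium gate on the deck, m, along the gauge's +y. 0 = fully closed over the opening, 0.11 = fully open, clear of the opening. About 1 N moves it; it stays where it is left. It starts closed or almost closed. The plate is 124 x 122 x 7 mm, its top 90 mm above the worktop.
- gate_grip (a point): Grip point of the gate's black upright handle: a bar 46 mm long (gauge x), 14 mm thick (gauge y), on the middle of the gate, standing from 90 to 124 mm above the worktop. The point is on its mid-plane, 113 mm above the worktop, 11 mm below the bar's top. Pinch it across its thickness from above.
- scoop: Steel weighing scoop, 170 x 60 x 44 mm, 0.13 kg, holding seven balls. Origin on its underside mid-bowl; +x out of the open nose, -x along the handle, z up. Bowl x -46 to +45 mm: flat floor, then a ramp from x = +10 mm rising 20 degrees to the nose; tipped 40 to 55 degrees nose-down it empties. Black handle bar 16 mm wide, 20 tall, x -58 to -126 mm, 24 to 44 mm high; foot at x = -122 mm.
- scoop_grip (a point): Grip point on the scoop's handle: scoop x = -85 mm, mid-width, 34 mm above its underside. Pinch across the 16 mm width (scoop y).
- scoop_nose (a point): Middle of the scoop's pouring edge: scoop x = +45 mm, 15 mm above its underside.
- ball_0_center (a point): Centre of one of seven equal loose steel balls, 16 mm in diameter, 17 g, lying in the scoop at the start.
- ball_1_center (a point): Centre of one of seven equal loose steel balls, 16 mm in diameter, 17 g, lying in the scoop at the start.
- ball_2_center (a point): Centre of one of seven equal loose steel balls, 16 mm in diameter, 17 g, lying in the scoop at the start.
- ball_3_center (a point): Centre of one of seven equal loose steel balls, 16 mm in diameter, 17 g, lying in the scoop at the start.
- ball_4_center (a point): Centre of one of seven equal loose steel balls, 16 mm in diameter, 17 g, lying in the scoop at the start.
- ball_5_center (a point): Centre of one of seven equal loose steel balls, 16 mm in diameter, 17 g, lying in the scoop at the start.
- ball_6_center (a point): Centre of one of seven equal loose steel balls, 16 mm in diameter, 17 g, lying in the scoop at the start.
- beaker: Bystander: glass beaker, 53 mm in diameter, 66 mm high; origin at the centre of its underside.
- bottle_small: Bystander: small brown bottle with white cap, 38 mm in diameter, 62 mm high; origin at the centre of its underside.
- tape_roll: Bystander: roll of pale tape lying flat, 91 mm in diameter, 19 mm high; origin at the centre of its underside.
Not all that is in view belongs to the job. Leave any orange look-alike of the scoop alone.

How it is judged:
By the outcome, as a careful person would: the job done as asked, in the order asked, and still so for the second after the job is handed in, with the robot touching nothing.
It also fails if it takes over 72 s, if anything falls off the work surface, if the arm or the gripper's body presses on something with over 40 N, if the wrist force passes 120 N, or if a joint passes its speed limit or range.

## Working session

There is one attempt and no reset: what is moved stays moved. The work goes in short steps, Python scripts to look and compute and a shell command to move; the robot and the scene stay as the last step left them, time stands still between calls to the robot, and variables do not carry over. Pictures are saved under pics/ and viewed, at most 10 in all, crops included, and the job is handed in when it is done.

```bash
ls; mkdir -p pics
cat > h.py <<'E'
import numpy as np,cv2
from rig import *
from scipy.spatial.transform import Rotation as R
def grab(name,fn,crop=None,scale=1):
    p,d=snapshot(name); np.savez('last_'+name,p=p,d=d)
    q=p if crop is None else p[crop[1]:crop[3],crop[0]:crop[2]]
    cv2.imwrite('pics/'+fn,cv2.resize(q[:,:,::-1],None,fx=scale,fy=scale,interpolation=cv2.INTER_CUBIC))
    return p,d
def world(name,u,v,z=None,d=None):
    m=camera_model(name);K=np.array(m['intrinsics']);E=np.array(m['extrinsics'])
    r=np.array([(u-K[0,2])/K[0,0],-(v-K[1,2])/K[1,1],-1.0])
    w=E[:3,:3]@r;o=E[:3,3]
    if z is not None: return o+w*(z-o[2])/w[2]
    if d is None: d=np.load('last_'+name+'.npz')['d'][int(round(v)),int(round(u))]
    return o+w*d
E
python3 - <<'E'
from h import *
print(read_state());print(finger_overhang)
for n in('top','side'):
    grab(n,n+'0.png',None,1.5);m=camera_model(n);print({k:(np.round(v,3).tolist() if not isinstance(v,str) else v) for k,v in m.items()})
E
```

```text
pics
{'time': 0.0, 'qpos': array([ 9.76188652e-01,  2.59353888e-01,  1.53608102e+00, -7.76745633e-06,
        1.34798836e+00, -2.02792213e-01]), 'qd': array([ 0.00130834,  0.00076421, -0.002408  ,  0.00100386,  0.0025085 ,
        0.00047671]), 'tau': array([-2.90182033e-04, -4.37328601e+01, -2.83999443e+01,  7.18369824e-02,
        4.16278210e-02, -1.57459085e-04]), 'ee_pos': array([0.20971752, 0.50790608, 0.24281264]), 'orientation': array([-6.11393092e-01, -3.08080750e+00,  2.65400107e-03]), 'wrist_force': array([0.12714963, 0.17810703, 0.14192728]), 'torque': array([-0.04505713, -0.02361273,  0.00440787]), 'gripper_force': 0.0, 'opening': 0.09303029282085482}
0.025
{'intrinsics': [[374.565, 0.0, 250.762], [0.0, 374.565, 191.654], [0.0, 0.0, 1.0]], 'extrinsics': [[-0.005, 0.994, -0.108, 0.468], [-1.0, -0.008, -0.025, -0.119], [-0.026, 0.108, 0.994, 0.968], [0.0, 0.0, 0.0, 1.0]]}
{'intrinsics': [[348.58, 0.0, 254.029], [0.0, 348.58, 201.835], [0.0, 0.0, 1.0]], 'extrinsics': [[-0.985, 0.122, -0.123, 0.434], [-0.173, -0.642, 0.747, 0.658], [0.012, 0.757, 0.654, 0.785], [0.0, 0.0, 0.0, 1.0]]}
```

View pics/top0.png

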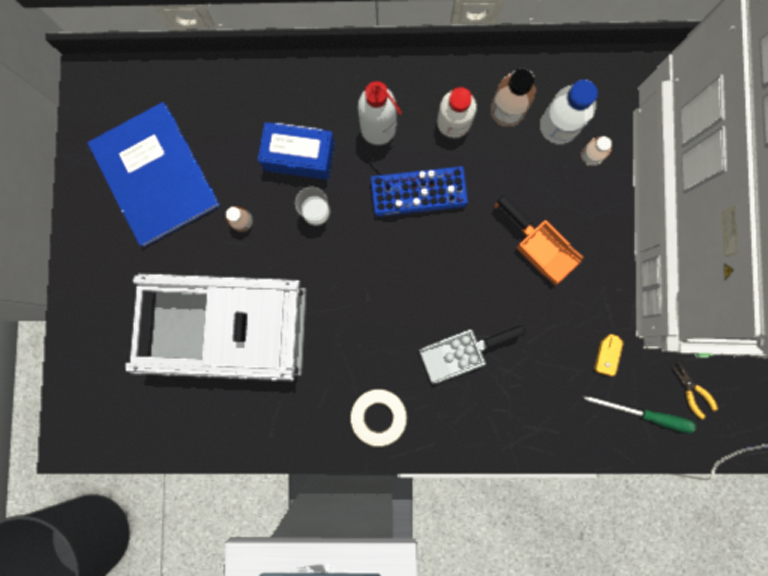

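View pics/side0.png

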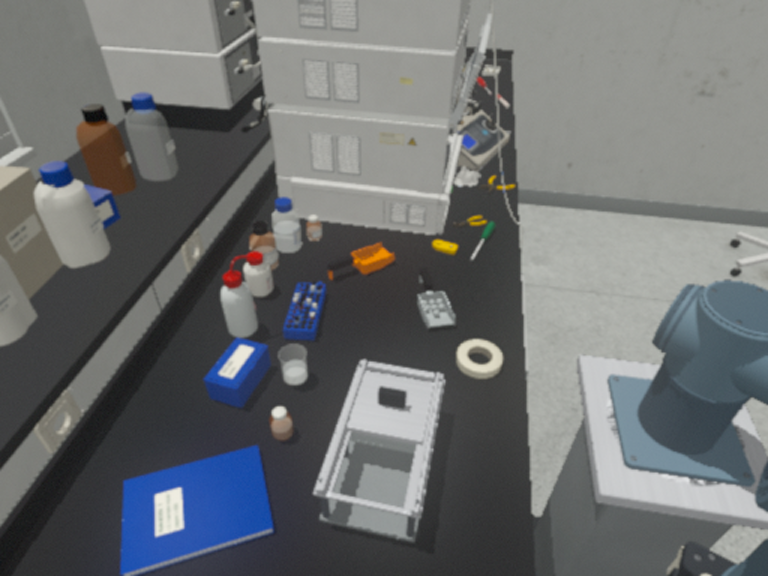

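Run:
```python
from h import *
for nm,u,v in [('handle',240,328),('gateTL',212,290),('gateplate',220,350),('leftdeck',180,330),('railtop L',140,280),('rail topR',290,282),('rail botL',135,370),('rail botR',290,374),('scoopbowl',440,365),('scoophandle',500,338),('tail',520,330),('nose',424,365),('beaker',313,205),('bottle',236,217),('tape',378,395)]:
    print(nm,np.round(world('top',u/1.5,v/1.5),3))
p=np.load('last_top.npz')['p']
for n,c in (('ca',(80,175,210,260)),('cb',(270,210,360,265))):
    q=p[c[1]:c[3],c[0]:c[2]][:,:,::-1]
    globals()[n]=cv2.resize(q,(520,int(520*q.shape[0]/q.shape[1])),interpolation=cv2.INTER_CUBIC)
w=np.vstack([ca,cb]);print(ca.shape,cb.shape)
cv2.imwrite('pics/c0.png',cv2.resize(w,None,fx=.9,fy=.9) if w.shape[0]>600 else w);print(w.shape)
```

```text
handle [0.5   0.109 0.121]
gateTL [0.561 0.164 0.088]
gateplate [0.467 0.148 0.091]
leftdeck [0.501 0.243 0.007]
railtop L [0.577 0.275 0.098]
rail topR [0.572 0.038 0.095]
rail botL [0.436 0.285 0.082]
rail botR [0.429 0.037 0.092]
scoopbowl [ 0.439 -0.202  0.005]
scoophandle [ 0.484 -0.298  0.041]
tail [ 0.497 -0.331  0.041]
nose [ 0.44  -0.175  0.013]
beaker [0.713 0.012 0.026]
bottle [0.685 0.135 0.062]
tape [ 0.391 -0.097  0.02 ]
(340, 520, 3) (317, 520, 3)
(657, 520, 3)
```

View pics/c0.png

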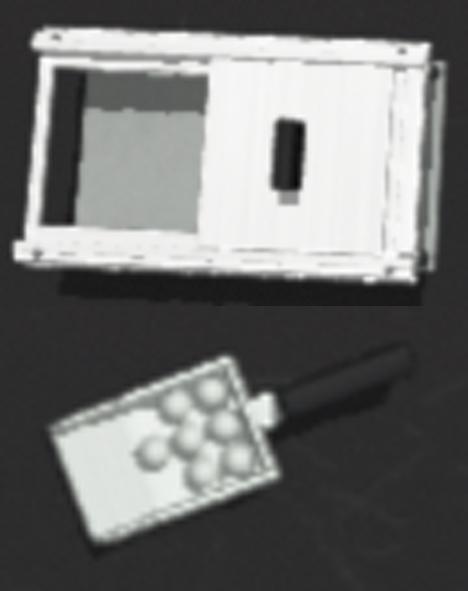

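```bash
cat >> h.py <<'E'
def plan(xyz,ydir,):
    """shift in tool axes (mm) and spin deg needed from the present pose; spin choice mod 180"""
    s=read_state();r=R.from_rotvec(s['orientation']).as_matrix()
    d=r.T@(np.array(xyz)-s['ee_pos'])*1000
    y=r.T@np.array([ydir[0],ydir[1],0]);a=np.degrees(np.arctan2(-y[0],y[1]));a=(a+90)%180-90
    print('t',round(s['time'],2),'pos',np.round(s['ee_pos'],4),'shift',np.round(d,1),'spin',round(a,1),'q',np.round(s['qpos'],2),'F',np.round(s['wrist_force'],1),'open',round(s['opening'],4),'gf',round(s['gripper_force'],1));print(np.round(r,3).tolist())
E
python3 - <<'E'
from h import *
print('handle',world('top',160.3,218,.124),'frameL',world('top',86,188,.096),world('top',86.5,250,.096),'frameR',world('top',199.5,189,.096),world('top',196,252,.096))
t=world('top',347.9,219.4,.044);f=world('top',322.9,229.4,.044);print(t,f,np.degrees(np.arctan2(*(f-t)[1::-1])),np.linalg.norm(t-f))
c=[world('top',270+x/5.2,210+(y-306)/5.2,.044 if i else .015) for i,(x,y) in enumerate([(75,487),(255,412)])];print('nose',c[0],'bowl back',c[1])
plan([.5,.109,.119],[.026,1])
E
```

```text
handle [0.50089411 0.10720534 0.124     ] frameL [0.57406917 0.29352221 0.096     ] [0.42864644 0.28609548 0.096     ] frameR [0.56952605 0.02337931 0.096     ] [0.42309888 0.03005838 0.096     ]
[ 0.49786934 -0.33309109  0.044     ] [ 0.4738618  -0.27162118  0.044     ] 111.33350896356903 0.06599175373684286
nose [ 0.43601777 -0.17911861  0.015     ] bowl back [ 0.47151849 -0.26217254  0.044     ]
t 0.1 pos [0.2097 0.508  0.2429] shift [-420.7 -257.7  124.2] spin -21.0 q [ 0.98  0.26  1.54  0.    1.35 -0.2 ] F [ 0.1 -0.7  0.5] open 0.0932 gf 0.0
[[-0.924, 0.382, -0.001], [0.382, 0.924, -0.001], [0.0, -0.002, -1.0]]
```

```bash
python3 -m pendant '[[-42,-25.8,5,0,60],[-42,-25.8,5,0,60],[-42,-25.8,5,0,60],[-42,-25.8,5,0,60],[-42,-25.8,5,0,60],[-42,-25.8,5,0,60],[-42,-25.8,5,0,60],[-42,-25.8,5,0,60],[-42,-25.8,5,0,60],[-42,-25.8,5,0,60],[0,0,0,-10.5,60],[0,0,0,-10.5,60]]'
python3 - <<'E'
from h import *
plan([.5,.108,.119],[.026,1])
E
```

```text
time: 1.6
ee_pos: [0.4997, 0.1086, 0.1929]
orientation: [-0.033, -3.14, -0.0]
wrist_force: [0.4, 1.1, 0.5]
opening: 0.06
gripper_force: 0.0
t 1.6 pos [0.4997 0.1086 0.1929] shift [-0.5 -0.6 73.9] spin 0.3 q [-0.    0.23  1.7   0.    1.21 -1.55] F [0.4 1.1 0.5] open 0.06 gf 0.0
[[-1.0, 0.021, -0.002], [0.021, 1.0, 0.0], [0.002, 0.0, -1.0]]
```

```bash
python3 -m pendant '[[0,0,37,0,60],[0,0,37,0,30],[0,0,0,0,10],[0,0,0,0,10],[0,0,0,0,10]]'; python3 -m pendant '[[0,20,0,0,10],[0,30,0,0,10],[0,30,0,0,10],[0,20,0,0,10],[0,4,0,0,10],[0,3,0,0,10]]'
python3 - <<'E'
from h import *
plan([.5,.108,.119],[.026,1])
E
```

```text
time: 2.22
ee_pos: [0.5, 0.1095, 0.1203]
orientation: [0.04, 3.14, 0.0]
wrist_force: [-0.2, -0.1, -0.2]
opening: 0.0246
gripper_force: 0.0
time: 2.98
ee_pos: [0.5049, 0.2155, 0.1205]
orientation: [0.039, 3.136, -0.004]
wrist_force: [6.8, -12.3, -3.3]
opening: 0.014
gripper_force: 30.0
t 2.98 pos [0.5049 0.2155 0.1205] shift [   2.3 -107.6    1.7] spin 0.1 q [ 0.2   0.37  1.71 -0.    1.06 -1.34] F [  6.8 -12.3  -3.3] open 0.014 gf 30.0
[[-1.0, 0.025, 0.005], [0.025, 1.0, -0.002], [-0.005, -0.002, -1.0]]
```

```bash
python3 -m pendant '[[0,-1,0,0,40],[0,0,0,0,40],[0,0,-40,0,40],[0,0,-40,0,40]]'
python3 - <<'E'
from h import *
plan([.4834,-.296,.040],[.930,.3665])
E
```

```text
time: 3.48
ee_pos: [0.5017, 0.2155, 0.2004]
orientation: [-0.04, -3.14, -0.0]
wrist_force: [0.1, 0.3, -0.1]
opening: 0.0397
gripper_force: 0.0
t 3.48 pos [0.5017 0.2155 0.2004] shift [   5.1 -511.8  160.4] spin 67.0 q [ 0.2   0.29  1.61  0.    1.25 -1.34] F [ 0.1  0.3 -0.1] open 0.0397 gf 0.0
[[-1.0, 0.025, -0.002], [0.025, 1.0, 0.0], [0.002, 0.0, -1.0]]
```

```bash
python3 -m pendant '[[0,-57,0,0,50],[0,-57,0,0,50],[0,-57,0,0,50],[0,-57,0,0,50],[0,-57,0,0,50],[0,-57,0,0,50],[0,-57,0,0,50],[0,-57,0,0,50],[5,-56,0,0,50],[0,0,0,10,50],[0,0,0,10,50],[0,0,0,10,50]]';python3 -m pendant '[[0,0,0,10,50],[0,0,0,10,50],[0,0,0,10,50],[0,0,30,7,50],[0,0,40,0,50]]'
python3 - <<'E'
from h import *
plan([.4834,-.296,.040],[.930,.3665])
grab('top','t1.png',(250,190,380,280),5.5)
E
```

```text
time: 4.97
ee_pos: [0.4841, -0.2962, 0.1998]
orientation: [-0.861, -3.021, -0.001]
wrist_force: [0.4, -0.2, -0.3]
opening: 0.0499
gripper_force: 0.0
time: 5.6
ee_pos: [0.4852, -0.2966, 0.1303]
orientation: [1.767, 2.594, -0.0]
wrist_force: [1.1, -0.7, -0.3]
opening: 0.0496
gripper_force: 0.0
t 5.6 pos [ 0.4852 -0.2966  0.1303] shift [ 1.5 -1.6 90.3] spin -0.0 q [-0.75  0.39  1.65  0.    1.1  -1.12] F [ 1.1 -0.7 -0.3] open 0.0496 gf 0.0
[[-0.366, 0.931, 0.003], [0.931, 0.366, -0.002], [-0.003, 0.002, -1.0]]
```

View pics/t1.png

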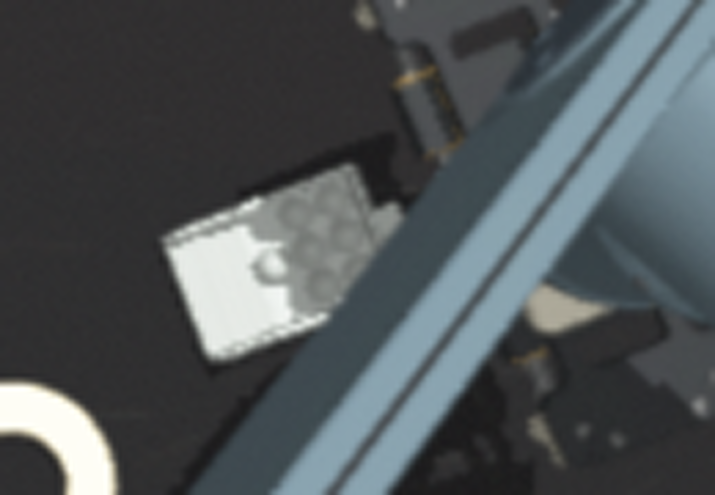

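```bash
python3 -m pendant '[[1.5,-1,40,0,50],[0,0,40,0,50],[0,0,10,0,50],[0,0,0,0,10],[0,0,0,0,10],[0,0,0,0,10],[0,0,0,0,10]]';python3 -m pendant '[[0,0,0,0,15.5],[0,0,0,0,15.5]]';python3 -m pendant '[[0,0,0,0,10],[0,0,-5,0,10],[0,0,-10,0,10],[0,0,0,0,10]]'; python3 -c "
from h import *
s=read_state();print(s['torque'],s['wrist_force'],s['qpos'],s['opening'])"
```

```text
time: 6.52
ee_pos: [0.4835, -0.2956, 0.0407]
orientation: [1.766, 2.596, -0.0]
wrist_force: [0.9, 0.0, 5.0]
opening: 0.0158
gripper_force: 29.9
time: 6.78
ee_pos: [0.4835, -0.2956, 0.0407]
orientation: [1.766, 2.596, -0.0]
wrist_force: [0.4, 1.0, 6.8]
opening: 0.0159
gripper_force: 10.7
time: 7.28
ee_pos: [0.4833, -0.2956, 0.0555]
orientation: [1.766, 2.596, -0.0]
wrist_force: [-0.8, -0.2, -3.1]
opening: 0.0161
gripper_force: 29.9
[-0.1432603   0.06111961  0.01378305] [-0.75483119 -0.23614949 -3.07971549] [-7.45727189e-01  4.77877300e-01  1.72073771e+00 -7.21561575e-05
  9.41436979e-01 -1.12190781e+00] 0.01605440086085289
```

```bash
python3 -m pendant '[[0,0,-10,0,5],[0,0,-20,0,5],[0,0,-25,0,5],[0,0,-25,0,5],[0,0,-20,0,5],[0,0,-10,0,5],[0,0,0,3,5],[0,0,0,5,5],[0,0,0,6,5],[0,0,0,5,5],[0,0,0,3,5],[0,0,0,0,5]]'
python3 - <<'E'
from h import *
plan([.4957,-.0425,.150],[1,-.022])
print(read_state()['torque'])
grab('side','s1.png',(200,150,370,290),4)
E
```

```text
time: 8.78
ee_pos: [0.4826, -0.295, 0.1643]
orientation: [-2.229, -2.213, 0.0]
wrist_force: [0.2, 0.9, -2.6]
opening: 0.0158
gripper_force: 29.9
t 8.78 pos [ 0.4826 -0.295   0.1643] shift [252.5  11.3  14.4] spin 0.8 q [-0.75  0.35  1.61 -0.    1.18 -0.74] F [ 0.2  0.9 -2.6] open 0.0158 gf 29.9
[[0.007, 1.0, -0.001], [1.0, -0.007, 0.001], [0.001, -0.001, -1.0]]
[-0.13303641  0.14045227  0.0371697 ]
```

View pics/s1.png

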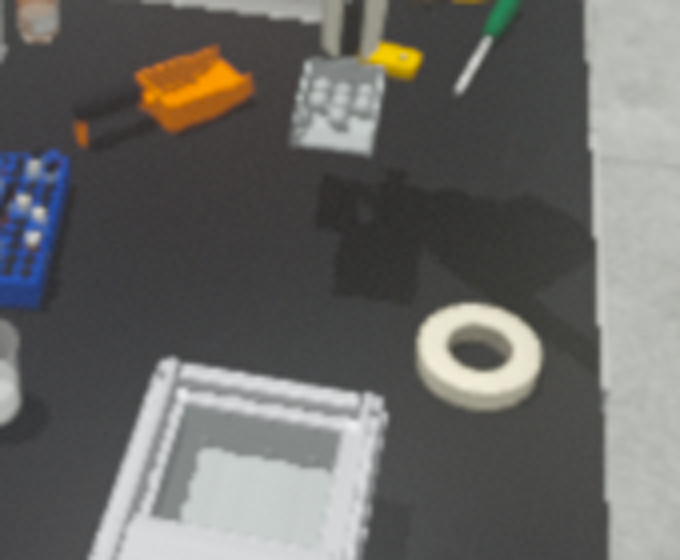

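```bash
python3 -c "
from h import *
for u,v in((275,186),(282,187),(292,187),(278,168),(296,168)):
  print(world('side',u,v),end=' ')"
python3 -m pendant '[[8,0,0,0.8,5],[16,1,0,0,5],[24,1,0,0,5],[26,2,0,0,5],[26,2,0,0,5],[26,1.5,0,0,5],[26,1,0,0,5],[24,1,0,0,5],[16,0,0,0,5],[8,0,0,0,5],[0,0,0,0,5]]'
python3 - <<'E'
from h import *
plan([.4957,-.0425,.150],[1,-.022])
p,d=grab('side','s2.png',(200,170,370,310),4)
p,d=grab('top','t2.png',(110,170,260,280),5)
E
```

```text
[ 0.5215526  -0.34225072 -0.00166772] [ 0.49569094 -0.34023874 -0.00090078] [ 0.45523734 -0.16824959  0.13892404] [ 0.50811213 -0.25527709  0.14063871] [ 0.45125166 -0.25099801  0.15125119] time: 10.2
ee_pos: [0.4967, -0.095, 0.1647]
orientation: [2.244, 2.198, -0.0]
wrist_force: [1.5, 0.1, -3.1]
opening: 0.0159
gripper_force: 29.9
t 10.2 pos [ 0.4967 -0.095   0.1647] shift [52.5 -2.1 14.7] spin 0.1 q [-0.41  0.25  1.75 -0.    1.14 -0.39] F [ 1.5  0.1 -3.1] open 0.0159 gf 29.9
[[0.021, 1.0, 0.0], [1.0, -0.021, -0.0], [-0.0, 0.0, -1.0]]
```

View pics/t2.png

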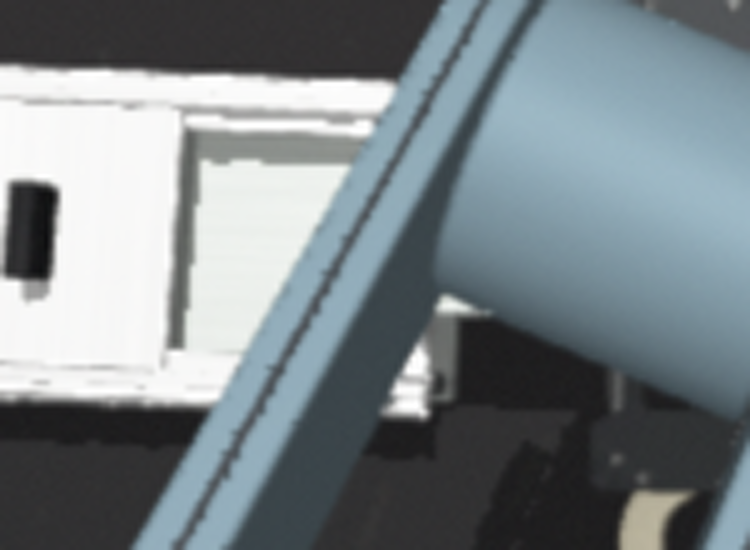

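```bash
python3 -m pendant '[[8,0,0,0,5],[16,-1,0,0,5],[16,-1,0,0,5],[9,0,0,0,5],[3.5,0,10,0,5],[0,0,10,0,5],[0,0,4,0,5],[0,0,0,0,5]]'; python3 -m pendant '[[0,0,3,0,5],[0,0,0,0,5]]';python3 -m pendant '[[0,0,3,0,5],[0,0,0,0,5]]'
python3 - <<'E'
from h import *
plan([.4957,-.0425,.150],[1,-.022]);print(read_state()['torque'])
p,d=grab('side','s3.png',(200,170,350,290),5)
E
```

```text
time: 11.3
ee_pos: [0.4955, -0.0432, 0.14]
orientation: [-2.245, -2.196, 0.001]
wrist_force: [0.1, -0.2, -2.8]
opening: 0.0154
gripper_force: 29.9
time: 11.55
ee_pos: [0.4958, -0.0431, 0.1376]
orientation: [-2.246, -2.197, 0.0]
wrist_force: [-0.0, -0.0, -2.1]
opening: 0.0157
gripper_force: 29.9
time: 11.8
ee_pos: [0.496, -0.043, 0.1347]
orientation: [2.245, 2.197, 0.0]
wrist_force: [-0.2, 0.4, -2.4]
opening: 0.0159
gripper_force: 29.9
t 11.8 pos [ 0.496  -0.043   0.1347] shift [  0.5  -0.3 -15.3] spin 0.0 q [-0.31  0.27  1.81  0.    1.06 -0.29] F [-0.2  0.4 -2.4] open 0.0159 gf 29.9
[[0.022, 1.0, 0.001], [1.0, -0.022, -0.0], [-0.0, 0.001, -1.0]]
[-0.09948526 -0.05511585 -0.00556792]
```

View pics/s3.png

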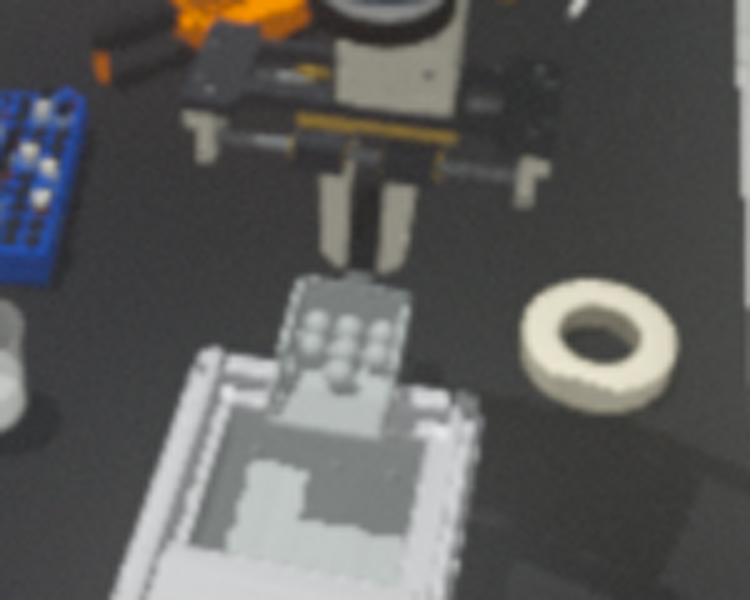

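```bash
python3 -m pendant '[[0,0,1.5,0,5],[0,0,0,0,5]]';python3 -m pendant '[[0,0,1,0,5],[0,0,0,0,15.6],[0,0,0,0,15.6]]';python3 -c "
from h import *
print(read_state()['torque'])"; python3 -m pendant '[[1.5,0,-3.5,0,15.6],[1.5,0,-3.5,0,15.6],[0,0,0,0,15.6]]'
python3 - <<'E'
from h import *
plan([.4957,-.0425,.150],[1,-.022]);print(read_state()['torque'])
p,d=grab('side','s4.png',(200,170,350,290),5)
K=camera_model('side')
for u,v in ((260,254),(266,254),(274,254),(262,233),(276,233)): print(np.round(world('side',u,v),4))
E
```

```text
time: 12.1
ee_pos: [0.4963, -0.0432, 0.1337]
orientation: [2.245, 2.196, 0.001]
wrist_force: [-0.3, -1.2, 3.4]
opening: 0.0156
gripper_force: 30.0
time: 12.48
ee_pos: [0.4959, -0.0429, 0.1321]
orientation: [-2.246, -2.197, -0.0]
wrist_force: [0.4, -2.4, 0.5]
opening: 0.0161
gripper_force: 8.1
[-0.33220313 -0.09497152 -0.07187193]
time: 12.85
ee_pos: [0.4955, -0.0394, 0.139]
orientation: [-2.244, -2.197, 0.0]
wrist_force: [0.2, 0.3, -2.0]
opening: 0.0159
gripper_force: 8.0
t 12.85 pos [ 0.4955 -0.0394  0.139 ] shift [ -3.1   0.3 -11. ] spin 0.0 q [-0.3   0.26  1.81  0.    1.07 -0.28] F [ 0.2  0.3 -2. ] open 0.0159 gf 8.0
[[0.021, 1.0, -0.001], [1.0, -0.021, 0.001], [0.001, -0.001, -1.0]]
[0.00172172 0.12082    0.01314176]
[0.5115 0.0778 0.1044]
[0.4965 0.0747 0.104 ]
[0.4765 0.0694 0.1023]
[0.5169 0.0119 0.1131]
[ 0.4809 -0.0056  0.1022]
```

```bash
python3 -m pendant '[[0,0,0,0,15.75],[0,0,0,0,15.75],[0,0,0,0,15.75]]'
python3 - <<'E'
from h import *
plan([.4957,-.0425,.150],[1,-.022]);print(read_state()['torque'])
p,d=grab('side','s5.png',(200,170,350,290),5)
a=cv2.imread('pics/s4.png');b=cv2.imread('pics/s5.png')
cv2.imwrite('pics/s45.png',np.hstack([a[200:500,200:560],b[200:500,200:560]]))
E
```

```text
time: 13.28
ee_pos: [0.4958, -0.0399, 0.1391]
orientation: [-2.245, -2.197, 0.0]
wrist_force: [-0.0, 0.7, -1.5]
opening: 0.0158
gripper_force: 5.0
t 13.28 pos [ 0.4958 -0.0399  0.1391] shift [ -2.6  -0.  -10.9] spin 0.0 q [-0.31  0.26  1.8   0.    1.07 -0.28] F [-0.   0.7 -1.5] open 0.0158 gf 5.0
[[0.022, 1.0, -0.0], [1.0, -0.022, 0.0], [0.0, -0.0, -1.0]]
[-0.01848674  0.15982067  0.04155405]
```

View pics/s45.png

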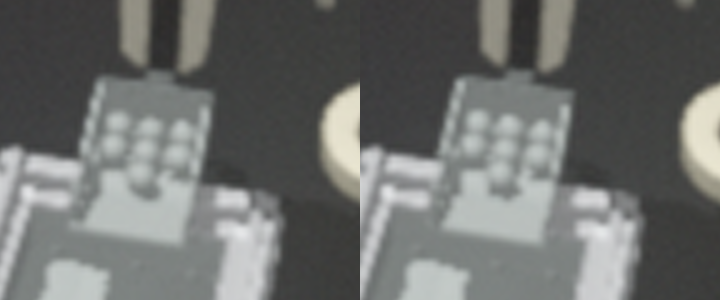

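```bash
cat >> h.py <<'E'
def prof(name='side',x0=.47,x1=.525,ylo=-.03,yhi=.16):
    p,d=snapshot(name);m=camera_model(name);K=np.array(m['intrinsics']);E=np.array(m['extrinsics'])
    v,u=np.mgrid[:384,:512];r=np.stack([(u-K[0,2])/K[0,0],-(v-K[1,2])/K[1,1],-np.ones(u.shape)],-1)*d[...,None]
    w=r@E[:3,:3].T+E[:3,3];k=(d>0)&(w[...,0]>x0)&(w[...,0]<x1)&(w[...,1]>ylo)&(w[...,1]<yhi)&(w[...,2]<.2)
    for a in np.arange(ylo,yhi,.006):
        s=w[k&(w[...,1]>=a)&(w[...,1]<a+.006)][:,2]
        if len(s): print(round(a*1000),np.round(np.percentile(s,[0,15,50,85,100])*1000).astype(int).tolist(),end=' | ')
    print()
E
python3 -c "
from h import *
prof()"
python3 -m pendant '[[5,0,-8,0,15.7],[5,0,-7.5,0,15.7],[4,0,-6,0,15.7],[0,0,0,0,15.7],[0,0,0,0,15.7]]'; python3 -c "
from h import *
plan([.4957,-.0425,.150],[1,-.022]);print(read_state()['torque'])
prof()"
```

```text
-30 [117, 134, 143, 170, 186] | -24 [121, 124, 133, 141, 144] | -18 [119, 120, 127, 139, 142] | -12 [99, 103, 109, 120, 126] | -6 [98, 103, 115, 125, 129] | 0 [97, 98, 110, 114, 128] | 6 [96, 99, 111, 114, 126] | 12 [96, 105, 110, 112, 121] | 18 [96, 96, 109, 113, 128] | 24 [95, 97, 109, 113, 115] | 30 [94, 97, 105, 110, 124] | 36 [93, 95, 97, 110, 126] | 42 [46, 95, 97, 109, 122] | 48 [39, 42, 54, 96, 107] | 54 [38, 41, 43, 99, 100] | 60 [37, 41, 43, 101, 118] | 66 [39, 40, 42, 103, 105] | 72 [37, 41, 43, 105, 119] | 78 [39, 41, 103, 106, 108] | 84 [38, 40, 41, 74, 110] | 90 [38, 40, 41, 42, 44] | 96 [39, 40, 41, 42, 44] | 102 [38, 40, 41, 42, 43] | 108 [37, 40, 41, 42, 45] | 114 [39, 40, 41, 43, 45] | 120 [42, 42, 42, 42, 43] | 150 [88, 89, 90, 91, 92] | 156 [88, 89, 90, 91, 92] | 
time: 14.0
ee_pos: [0.4966, -0.026, 0.161]
orientation: [2.245, 2.197, 0.001]
wrist_force: [-0.2, -0.1, 1.2]
opening: 0.016
gripper_force: 6.1
t 14.0 pos [ 0.4966 -0.026   0.161 ] shift [-16.5  -0.5  11. ] spin 0.0 q [-0.28  0.24  1.78 -0.    1.12 -0.26] F [-0.2 -0.1  1.2] open 0.016 gf 6.1
[[0.022, 1.0,
[... 193 characters left out ...]
, 137, 144, 158, 161] | -6 [107, 110, 116, 151, 158] | 0 [107, 109, 124, 134, 138] | 6 [103, 106, 108, 138, 140] | 12 [101, 103, 106, 108, 134] | 18 [101, 102, 104, 117, 134] | 24 [99, 100, 103, 115, 119] | 30 [97, 98, 100, 114, 131] | 36 [93, 96, 98, 112, 115] | 42 [39, 94, 96, 110, 125] | 48 [38, 41, 45, 94, 111] | 54 [39, 41, 43, 106, 110] | 60 [39, 41, 43, 108, 112] | 66 [38, 41, 95, 108, 111] | 72 [39, 40, 42, 95, 106] | 78 [37, 40, 94, 109, 113] | 84 [38, 41, 94, 107, 111] | 90 [38, 40, 41, 43, 108] | 96 [38, 40, 41, 42, 43] | 102 [38, 39, 41, 42, 45] | 108 [39, 40, 41, 42, 44] | 114 [37, 39, 41, 42, 43] | 120 [42, 42, 42, 42, 42] | 150 [88, 88, 89, 90, 91] | 156 [88, 89, 90, 91, 92] |
```

```bash
python3 -m pendant '[[3,0,-4.3,0,15.75],[3.5,0,-4,0,15.75],[3.7,0,-3.2,0,15.75],[3.7,0,-3,0,15.75],[0,0,0,0,15.75]]'; python3 -c "
from h import *
plan([.4957,-.0425,.150],[1,-.022]);print(read_state()['torque'])
prof()"
```

```text
time: 14.68
ee_pos: [0.4966, -0.0117, 0.1755]
orientation: [2.245, 2.197, 0.0]
wrist_force: [0.1, 0.4, -0.4]
opening: 0.0157
gripper_force: 5.1
t 14.68 pos [ 0.4966 -0.0117  0.1755] shift [-30.8  -0.2  25.5] spin 0.0 q [-0.25  0.22  1.76  0.    1.16 -0.23] F [ 0.1  0.4 -0.4] open 0.0157 gf 5.1
[[0.021, 1.0, 0.0], [1.0, -0.021, 0.0], [0.0, 0.0, -1.0]]
[0.0579331  0.16646025 0.02903637]
-30 [184, 186, 188, 191, 191] | -24 [181, 182, 185, 187, 190] | -18 [171, 179, 180, 182, 200] | -12 [172, 174, 177, 181, 198] | -6 [151, 163, 176, 192, 200] | 0 [117, 120, 124, 168, 173] | 6 [112, 115, 120, 162, 171] | 12 [109, 112, 115, 145, 149] | 18 [104, 108, 110, 119, 147] | 24 [101, 104, 107, 109, 140] | 30 [97, 100, 103, 106, 136] | 36 [93, 97, 99, 101, 133] | 42 [30, 92, 95, 97, 129] | 48 [29, 32, 41, 93, 123] | 54 [28, 30, 91, 92, 100] | 60 [28, 31, 89, 91, 118] | 66 [28, 31, 87, 90, 92] | 72 [28, 30, 85, 88, 99] | 78 [28, 31, 86, 88, 103] | 84 [29, 31, 85, 99, 103] | 90 [29, 31, 32, 89, 96] | 96 [29, 31, 58, 88, 92] | 102 [29, 45, 57, 84, 91] | 108 [30, 41, 46, 55, 60] | 114 [37, 39, 43, 45, 47] | 150 [89, 89, 89, 90, 90] | 156 [88, 89, 90, 91, 93] |
```

```bash
python3 -m pendant '[[0,0,0,0,15.75],[4,0,-2.6,0,15.75],[4,0,-2.6,0,15.75],[4.2,0,-2.3,0,15.75],[4.2,0,-2.2,0,15.75],[0,0,0,0,15.75],[0,0,0,0,15.75],[0,0,0,0,15.75]]'; python3 -c "
from h import *
plan([.4957,-.0425,.150],[1,-.022]);print(read_state()['torque'])
prof()"
```

```text
time: 15.72
ee_pos: [0.4968, 0.0043, 0.1847]
orientation: [-2.246, -2.197, 0.0]
wrist_force: [-0.3, -0.0, -1.9]
opening: 0.016
gripper_force: 5.1
t 15.72 pos [0.4968 0.0043 0.1847] shift [-46.8  -0.   34.7] spin 0.0 q [-0.22  0.21  1.75 -0.    1.18 -0.19] F [-0.3 -0.  -1.9] open 0.016 gf 5.1
[[0.022, 1.0, -0.0], [1.0, -0.022, 0.0], [-0.0, -0.0, -1.0]]
[-0.0645673   0.07300294  0.02971442]
-18 [195, 197, 198, 199, 200] | -12 [-1, 193, 196, 197, 199] | -6 [0, 190, 192, 195, 199] | 0 [-2, 186, 189, 191, 193] | 6 [163, 171, 184, 189, 197] | 12 [128, 167, 183, 193, 199] | 18 [125, 127, 132, 174, 182] | 24 [120, 124, 127, 154, 180] | 30 [118, 120, 123, 155, 157] | 36 [113, 116, 118, 120, 151] | 42 [110, 113, 115, 117, 129] | 48 [21, 24, 108, 113, 143] | 54 [20, 22, 105, 109, 111] | 60 [20, 22, 102, 104, 136] | 66 [19, 23, 101, 102, 105] | 72 [21, 24, 100, 102, 127] | 78 [20, 23, 97, 100, 125] | 84 [21, 23, 95, 99, 101] | 90 [21, 23, 95, 98, 101] | 96 [20, 23, 93, 96, 100] | 102 [22, 22, 34, 37, 99] | 108 [33, 35, 37, 39, 42] | 114 [33, 36, 38, 39, 40] | 150 [88, 88, 89, 90, 90] | 156 [88, 89, 90, 91, 92] |
```

```bash
python3 -c "
from h import *
grab('side','s6.png',(200,160,350,280),5)"
```

```text
(no output)
```

View pics/s6.png

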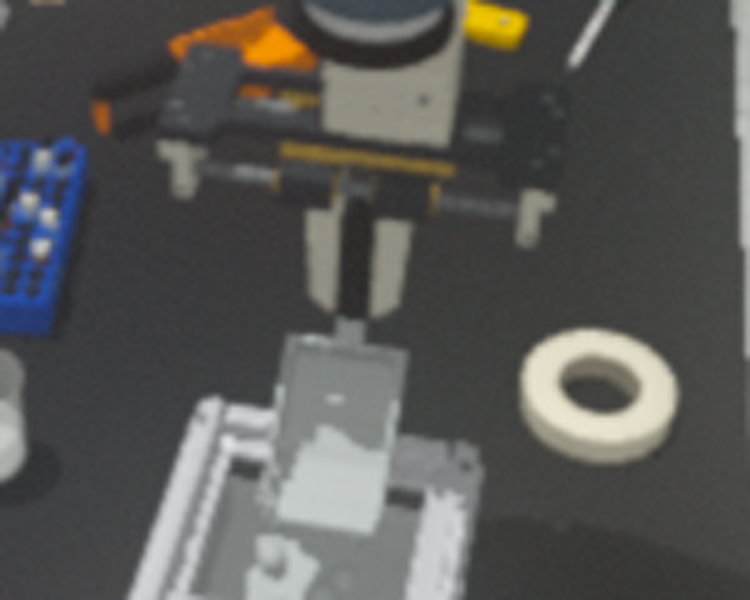

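```bash
python3 -m pendant '[[0,0,0,0,5],[0,0,0,0,5],[0,0,-15,0,5],[0,0,-25,0,5],[-10,0,-10,0,5],[-30,0,0,0,5],[-40,0,0,0,5],[-40,0,0,0,5],[-40,0,0,0,5],[-40,0,0,0,5],[-20,0,0,0,5],[0,0,0,0,5]]'; python3 -c "
from h import *
plan([.4957,-.23,.105],[1,-.022])
prof(ylo=-.25,yhi=-.07)
prof(ylo=.04,yhi=.16)"
```

```text
time: 17.32
ee_pos: [0.4918, -0.2166, 0.2347]
orientation: [-2.248, -2.194, -0.0]
wrist_force: [-0.2, -0.0, -0.9]
opening: 0.0157
gripper_force: 30.0
t 17.32 pos [ 0.4918 -0.2166  0.2347] shift [-13.4   4.3 129.7] spin -0.1 q [-0.62  0.24  1.58  0.    1.32 -0.6 ] F [-0.2 -0.  -0.9] open 0.0157 gf 30.0
[[0.024, 1.0, -0.0], [1.0, -0.024, 0.0], [0.0, -0.0, -1.0]]
-250 [-3, -1, 0, 2, 4] | -244 [-4, -2, 0, 1, 2] | -238 [-4, -2, 0, 2, 4] | -232 [-3, -2, 0, 0, 1] | -226 [-3, -2, 0, 3, 4] | -220 [-3, -1, 0, 1, 2] | -214 [-3, -2, 0, 1, 3] | -208 [-2, 0, 2, 180, 183] | -202 [-2, 0, 179, 189, 194] | -196 [-3, 1, 175, 194, 200] | -190 [-3, 0, 170, 173, 198] | -184 [-2, 0, 166, 170, 198] | -178 [-3, 0, 162, 166, 197] | -172 [-2, 0, 159, 162, 194] | -166 [-2, 0, 156, 159, 189] | -160 [-2, 0, 152, 155, 188] | -154 [-2, 1, 150, 153, 185] | -148 [-2, 1, 148, 152, 182] | -142 [-2, -1, 147, 150, 168] | -136 [-2, 0, 148, 150, 170] | -130 [-2, -1, 145, 148, 165] | -124 [-4, 0, 144, 147, 164] | -118 [-3, -1, 1, 3, 162] | -112 [-3, -2, 0, 2, 4] | -106 [-3, -1, 0, 1, 2] | -100 [-2, -1, 0, 1, 4] | -94 [-4, -2, 0, 3, 4] | -88 [-2, -1, 0, 2, 3] | -82 [-4, -2, 0, 2, 4] | -76 [-2, -1, 0, 2, 4] | 
40 [54, 82, 88, 94, 97] | 46 [20, 28, 45, 81, 86] | 52 [21, 22, 30, 80, 83] | 58 [19, 21, 23, 24, 26] | 64 [21, 22, 23, 25, 26] | 70 [21, 22, 23, 26, 40] | 76 [21, 22, 24, 37, 40] | 82 [20, 23, 25, 37, 42] | 88 [20, 22, 24, 34, 38] | 94 [20, 22, 24, 37, 39] | 100 [22, 23, 27, 36, 39] | 106 [24, 33, 37, 39, 40] | 112 [33, 36, 37, 39, 40] | 118 [38, 38, 38, 38, 38] | 148 [87, 87, 87, 88, 88] | 154 [88, 89, 90, 91, 92] |
```

```bash
python3 -m pendant '[[0,0,30,0,5],[0,0,40,0,5],[0,0,40,0,5],[0,0,24,0,5],[0,0,0,0,15.7],[-5,0,7,0,15.7],[-5,0,8,0,15.7],[-5,0,8,0,15.7],[-4,0,8,0,15.7],[-4,0,8,0,15.7],[-3,0,8,0,15.7],[0,0,0,0,15.7]]'; python3 -c "
from h import *
plan([.4957,-.24,.0405],[1,-.022])
prof(ylo=-.25,yhi=-.07)"
```

```text
time: 18.92
ee_pos: [0.4909, -0.2413, 0.0529]
orientation: [-2.245, -2.195, 0.0]
wrist_force: [-0.3, 0.0, -1.6]
opening: 0.0159
gripper_force: 6.0
t 18.93 pos [ 0.4909 -0.2413  0.0529] shift [ 1.4  4.8 12.4] spin -0.0 q [-0.66  0.46  1.77  0.    0.92 -0.64] F [-0.3  0.  -1.6] open 0.0159 gf 6.0
[[0.022, 1.0, -0.001], [1.0, -0.022, 0.001], [0.001, -0.002, -1.0]]
-250 [2, 53, 57, 106, 156] | -244 [53, 54, 58, 148, 158] | -238 [28, 42, 68, 88, 157] | -232 [32, 49, 61, 90, 156] | -226 [31, 44, 144, 165, 182] | -220 [8, 136, 154, 175, 185] | -214 [6, 11, 27, 136, 199] | -208 [6, 18, 122, 138, 200] | -202 [4, 7, 9, 10, 37] | -196 [4, 6, 7, 9, 33] | -190 [3, 5, 6, 9, 35] | -184 [1, 4, 6, 7, 32] | -178 [1, 4, 6, 7, 33] | -172 [1, 2, 4, 6, 31] | -166 [0, 1, 4, 6, 33] | -160 [1, 1, 3, 5, 31] | -154 [3, 5, 5, 5, 28] | -148 [4, 5, 6, 14, 28] | -142 [1, 6, 7, 8, 9] | -136 [-1, 6, 8, 9, 26] | -130 [-3, -1, 2, 12, 28] | -124 [-3, 0, 2, 12, 13] | -118 [-3, -1, 0, 2, 12] | -112 [-2, -1, 0, 1, 3] | -106 [-2, -1, 0, 2, 4] | -100 [-2, -2, 1, 2, 3] | -94 [-3, -2, 0, 1, 3] | -88 [-3, -1, 1, 2, 3] | -82 [-3, -1, 0, 1, 3] | -76 [-3, -1, 0, 2, 2] |
```

```bash
python3 -m pendant '[[-1,0,6,0,15.7],[0,0,6,0,15.7],[0,0,1,0,15.7],[0,0,0,0,15.7]]';python3 -m pendant '[[0,0,0,0,24],[0,0,0,0,40],[0,0,0,0,40],[0,0,-40,0,40],[0,0,-50,0,40],[0,0,-50,0,60]]'; python3 -c "
from h import *
plan([.5007,.2155,.120],[.024,1])
prof(ylo=-.3,yhi=-.09)"
```

```text
time: 19.48
ee_pos: [0.4917, -0.2427, 0.0412]
orientation: [2.245, 2.197, 0.0]
wrist_force: [-0.7, -0.6, 3.6]
opening: 0.016
gripper_force: 6.0
time: 20.23
ee_pos: [0.4912, -0.2423, 0.182]
orientation: [-2.245, -2.196, 0.0]
wrist_force: [0.7, -0.7, 0.1]
opening: 0.0457
gripper_force: 0.0
t 20.23 pos [ 0.4912 -0.2423  0.182 ] shift [ 4.579e+02 -4.000e-01  6.230e+01] spin -89.9 q [-0.66  0.3   1.63  0.    1.21 -0.64] F [ 0.7 -0.7  0.1] open 0.0457 gf 0.0
[[0.022, 1.0, -0.001], [1.0, -0.022, 0.001], [0.001, -0.001, -1.0]]
-300 [-3, -1, 0, 2, 6] | -294 [-2, 0, 1, 2, 3] | -288 [-2, -1, 1, 43, 45] | -282 [-1, 0, 1, 44, 44] | -276 [-2, 0, 2, 44, 46] | -270 [-3, 0, 2, 43, 46] | -264 [-2, -1, 2, 43, 45] | -258 [-2, -1, 1, 41, 45] | -252 [-2, 0, 2, 64, 187] | -246 [1, 1, 41, 194, 199] | -240 [30, 44, 168, 188, 198] | -234 [40, 80, 182, 192, 196] | -228 [25, 31, 37, 45, 47] | -222 [23, 26, 31, 43, 46] | -216 [2, 5, 15, 26, 27] | -210 [0, 4, 15, 27, 31] | -204 [1, 1, 2, 4, 34] | -198 [-1, 1, 2, 3, 29] | -192 [-1, 1, 2, 19, 29] | -186 [-2, 1, 3, 4, 5] | -180 [0, 1, 3, 4, 30] | -174 [-1, 1, 3, 9, 30] | -168 [0, 1, 2, 4, 31] | -162 [-1, 1, 2, 4, 29] | -156 [2, 2, 4, 15, 29] | -150 [3, 4, 5, 7, 29] | -144 [5, 6, 7, 8, 9] | -138 [-2, 8, 10, 11, 28] | -132 [-3, -1, 1, 11, 31] | -126 [-2, -1, 3, 14, 27] | -120 [-4, -1, 1, 15, 17] | -114 [-2, 0, 0, 2, 3] | -108 [-3, -1, 0, 3, 3] | -102 [-3, -1, 0, 2, 3] | -96 [-3, -2, 0, 2, 4] |
```

```bash
python3 -m pendant '[[30,0,-8,0,60],[48,0,0,0,60],[50,0,0,0,60],[50,0,0,0,60],[50,0,0,0,60],[50,0,0,0,60],[50,0,0,0,60],[50,0,0,0,60],[50,0,0,0,60],[30,0,0,0,60],[0,0,0,-10,60],[0,0,0,-10,60]]';python3 -m pendant '[[0,0,0,-10,60],[0,0,0,-10,60],[0,0,0,-10,60],[0,0,0,-10,60],[0,0,0,-10,60],[0,0,0,-10,60],[0,0,0,-10,60],[0,0,0,0,60]]'; python3 -c "
from h import *
plan([.5010,.2155,.120],[.024,1])"
```

```text
time: 21.78
ee_pos: [0.5011, 0.2161, 0.1884]
orientation: [-1.82, -2.56, 0.001]
wrist_force: [0.8, 0.0, 0.2]
opening: 0.0599
gripper_force: 0.0
time: 22.78
ee_pos: [0.5013, 0.2153, 0.1885]
orientation: [-0.037, -3.141, 0.0]
wrist_force: [-1.0, 0.2, -0.3]
opening: 0.0602
gripper_force: 0.0
t 22.77 pos [0.5013 0.2153 0.1885] shift [ 0.3  0.2 68.5] spin 0.0 q [ 0.2   0.29  1.63  0.    1.22 -1.35] F [-1.   0.2 -0.3] open 0.0602 gf 0.0
[[-1.0, 0.023, -0.0], [0.023, 1.0, -0.0], [0.0, -0.0, -1.0]]
```

```bash
python3 -m pendant '[[0,0,34,0,60],[0,0,34,0,40],[0,0,0,0,10],[0,0,0,0,10],[0,0,0,0,10],[0,0,0,0,10]]'; python3 -m pendant '[[0,-15,0,0,10],[0,-20,0,0,10],[0,-20,0,0,10],[0,-20,0,0,10],[0,-20,0,0,10],[0,-10,0,0,10],[0,0,0,0,10]]'; python3 -m pendant '[[0,-3,0,0,10],[0,-2,0,0,10],[0,-2,0,0,10],[0,0,0,0,10]]'; python3 -c "
from h import *
plan([.5010,.2155,.120],[.024,1])"
```

```text
time: 23.52
ee_pos: [0.5021, 0.2155, 0.122]
orientation: [0.035, 3.139, 0.001]
wrist_force: [0.5, 0.2, 0.3]
opening: 0.0144
gripper_force: 0.0
time: 24.4
ee_pos: [0.497, 0.1089, 0.1219]
orientation: [-0.037, -3.138, 0.001]
wrist_force: [-8.3, -0.5, 12.9]
opening: 0.0138
gripper_force: 30.0
time: 24.9
ee_pos: [0.4968, 0.1054, 0.1219]
orientation: [-0.036, -3.138, -0.007]
wrist_force: [-8.1, 11.5, 13.0]
opening: 0.0138
gripper_force: 30.0
t 24.9 pos [0.4968 0.1054 0.1219] shift [ -1.6 110.2   2.4] spin 0.0 q [-0.01  0.3   1.8   0.01  1.04 -1.56] F [-8.1 11.5 13. ] open 0.0138 gf 30.0
[[-1.0, 0.023, -0.003], [0.023, 1.0, 0.005], [0.003, 0.005, -1.0]]
```

```bash
python3 -m pendant '[[0,0,0,0,40],[0,0,0,0,40],[0,0,0,0,40],[0,0,-40,0,40],[0,0,-50,0,40],[0,62,0,0,40],[0,62,0,0,40],[0,62,0,0,40],[0,62,0,0,40],[0,62,0,0,40],[0,0,0,0,40]]'; python3 -c "
from h import *
grab('top','t9.png',None,1.5)"
```

```text
time: 26.28
ee_pos: [0.5049, 0.417, 0.2096]
orientation: [-0.027, -3.141, -0.001]
wrist_force: [-0.5, -0.3, -0.4]
opening: 0.0398
gripper_force: 0.0
```

View pics/t9.png

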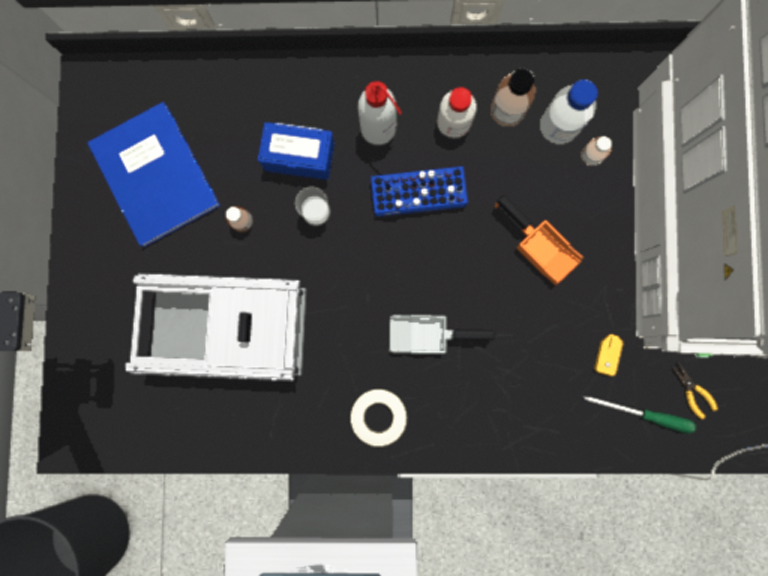

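```bash
python3 -c "
from rig import *
print(hand_in())"
```

```text
the job is handed in; nothing more can be done
None
```

The job is handed in at about 26 s of the 72 s allowed. The scoop's seven balls went into the pan, which dropped to its stop, and no loose ball shows in the final picture. The gate is shut against its closed stop. The emptied scoop is level on the worktop about 8 cm from where it started, the gripper is clear of everything, and the beaker, bottle and tape roll stand where they did.

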